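# Check a clamped log with the gauge rod through the drill guide

### The arm

A 7-joint arm with a two-finger parallel gripper is mounted at the origin on the work surface. World frame = base frame: x ahead of the robot, y to its left, z up, the work surface at z = 0. Lengths are in m, angles in rad, forces in N, time in s.
With the tool pointing down it reaches from about 0.35 to 0.9 m from the base axis. Payload 8.1 kg.
Tool frame: the origin (TCP) lies at the centre of the arm's flange, where the gripper is bolted on; the fingertips stand 173 mm ahead of it and the grasp point (between the pads) lies manip.grip_depth ahead of it (manip.grip_depth is the distance from the TCP to the grasp point, in m); x points along the fingers, y is the direction in which the jaws open and shut, and the axes are right-handed (so a half turn about x gives the same grasp; the last joint's range is limited). The gripper opens to 85 mm and grips with 20 to 120 N. Pads are 22 mm wide; open, the fingers measure 114 mm over their backs; the gripper's body (76 mm by 85 mm) begins 54 mm behind the grasp point. The pads swing forward as they close: fully open they stand 13 mm farther back than shut.
Start: joints at [1.149, 0.434, 0.025, 1.573, -0.012, 1.134, -0.075], TCP at [0.196, -0.594, 0.405] pointing down, gripper open.
Joint ranges: [-2.62, 2.62], [-0.44, 2.09], [-1.27, 1.32], [0.08, 2.57], [-1.32, 4.46], [0.12, 2], [-2.74, 2.74]. Speed limits (rad/s): [2.22, 2.22, 3.01, 3.01, 3.14, 3.14, 3.14].

### API

Orientations are given as a unit quaternion [x, y, z, w].
In Python, from workcell import state, cams, workorder, manip gives the robot as it stands.
- The arm moves only by the tool servo_tool, never from a script. Its argument "targets" is a list of rows, each an object with "fingers": the closure, from 0 (fully open) to 1 (shut); "delta_pos": the shift along the tool's x, y, z in mm, a list of three; "spin": the turn about the tool's x in rad. A call has 1 to 10 rows; each row is the pose to reach, as a shift and turn from the pose commanded when the call began, along the tool's axes at that moment; what a row does not reach only later rows make up. A row lasts 1/10 s, in which the tool goes at most 50 mm and 8.59 degrees, less where a joint would pass 70% of its speed; a pose out of reach is approached as far as the arm can. A call with a gripper value outside its range is refused whole. The fingers move at their own pace and stop on an object; "grip_force" is the grip in N (left out, the last holds). Time passes only in rows, so rows that repeat a pose let the fingers close. It gives the time, the measured TCP pose, the force and the opening at its end, in the units of the state.
- state(): the state, without advancing time (a new reading comes with each control period).
- cams.grab_frame(name): name is "side" or "top"; returns a dict with "pixels" (420x560x3 uint8, blue, green, red), "z_map" (420x560 float32, m along the optical axis (not along the pixel's ray), 0 where there is no reading), "fx", "fy", "cx", "cy" (pixels), "eye" and "attitude" of the camera in the world. Camera axes: x right, y down, z forward; pixel columns grow to the right and rows downward; lengths in m; the calibration is good to about 2 mm. A picture is of the moment at which its call begins.
- workorder.finish_job(): hands the job in, once; it reports no verdict.
Trained networks look in the newest picture that a camera, given by its name, has taken for a name from the list of things; names that differ only in an ending like _2 or _b are one class to them, and where a whole thing is asked for, a point or a joint stands for the part that bears it (a point fixed in the world has none). Each returns a list of dicts, best first, with "score" (0 to 1); they miss things now and then, are a little off and sometimes report something else, mostly with a low value. They report only what shows in the picture. A call takes as long as a camera call. They do not tell look-alikes from the thing itself.
- cams.silhouettes(camera, thing): "region" (420x560 bool, what is visible of it) and "pixel" ([column, row] in pixels, amid what is visible of it).
- cams.tip_of(camera, thing): "pixel" ([column, row] in pixels: a listed point, or the origin of a listed thing).
The state is a dict: "time": time; "joints": joint angles; "joint_velocities": joint speeds; "joint_efforts": joint torques, N m; "tool_pos": TCP position; "ee_rot": TCP orientation; "wrist_force": force on the tool from outside, world axes, zero at the start; "wrist_torque": the same for the moment, N m; "width": finger opening in m.
Only numpy, scipy, OpenCV 4.12 (cv2) and the standard library are available. Lean on these libraries where they do the work, as an engineer would, in place of code of your own. Each camera call takes 0.05 s, during which the arm holds its last target. There are 200 camera calls.

### The job

Swing the drilling jig's clamp lever upright so that the log is locked. Then take the square-handled gauge rod from the tool rack and lower it, upright, through the guide bush into the log's hole without touching the jig, stopping when its collar is about 15 mm above the bush. Finish while still holding it there, centred in the bush, still and touching nothing else; leave the other tools and things where they are.

Things in the scene. Friction and masses are not known exactly. Their poses are not given: they have to be found in the camera images.
- jig: drilling jig, fixed: board 230 x 265 x 15 mm (y -110..155) with an upright bark-covered log (diameter 94, top at 95 mm; hole 30 wide, 65 deep). Above it an aluminium guide arm (x -30..30, y -98..33, 112 to 130 mm up) on a post beside the log (y -103..-67). Origin at table level on the vertical axis common to bush and log hole. x, y horizontal, z up; post on the -y side, lever on the +y side
- bush_mouth (a point): centre of the top mouth of the round dark steel guide bush in the jig's arm; bore diameter 22 mm, vertical, 22 mm long (from 112 to 134 mm above the table), outer diameter 36 mm; axes as the jig's
- clamp_lever (a joint): angle of the clamp lever in rad: 0 = upright (locked), positive = knob leaning to the jig's +x (starts between 0.5 and 0.95), range -0.6 to 1.1. Stiff by friction (0.25 N m, about 2.5 N at the knob), stays where it is left; no detent at upright.
- lever_knob (a point): centre of the lever's black ball knob, diameter 30 mm, on a steel bar of diameter 10 mm; 110 mm from the hinge line
- lever_hinge (a point): point on the lever's hinge line below the knob, at jig x -78, y 115, height 62 mm; the hinge line runs along the jig's y, and the knob swings in the jig's x-z plane about it (knob = hinge + 110 mm * (sin(angle) along jig x, cos(angle) up))
- rack: wooden tool rack, fixed: base board 90 x 230 x 12 mm, two end panels and a top board 60 (x) x 230 (y) x 12 mm whose top is 115 mm above the table; three 18 mm through holes in the top board at y -70, 0, +70 mm. A tool hangs by its collar in each hole. Origin under its centre, z up.
- probe: gauge rod, loose, about 120 g, in any of the rack's holes: steel rod diameter 10, 95 mm long below a collar (diameter 32, 6 thick); above it a SQUARE wooden handle 20 x 20 mm (6 to 76 mm above the origin). Origin on its axis at the collar's underside; z up, x and y square to the handle's faces (yaw within 0.25 rad of the rack's)
- probe_tip (a point): flat lower end of the gauge rod, on its axis, 95 mm below the collar's underside
- bradawl: bystander in the rack: short steel stem, collar diameter 32, round pear-shaped wooden handle 48 mm tall in all and 32 wide; origin at its collar's underside
- file: bystander in the rack: steel stem, collar diameter 32, round turned wooden handle 50 mm tall in all (above the rack) and 26 wide; origin at its collar's underside
- log_stub: bystander: short upright log, diameter 70, 100 mm tall; origin under its centre
- glue: bystander: white glue bottle, diameter 56, 150 mm tall; origin under its centre
- tape: bystander: flat cardboard tape core, a ring 90 mm across and 25 tall; origin under its centre
- spanner: bystander: spanner lying on the table, along its x
- offcut: bystander: wooden offcut 140 x 45 x 20 mm lying on the table; origin under its centre
There are look-alikes about, which are no part of the job. What is shaped like the probe but green or purple is not meant.

How it is judged:
By the outcome, as a careful person would: the job done as asked, in the order asked, and still so for the second after the job is handed in, while the arm keeps its last pose, push and grip.
It also fails if it takes over 64 s, if anything falls off the work surface, if the arm or the gripper's body presses on something with over 40 N, if the wrist force passes 120 N, or if a joint passes its speed limit or range.

## Working session

There is one attempt and no reset: what is moved stays moved. The work goes in short steps, Python scripts to look and compute and a tool call to move; the robot and the scene stay as the last step left them, time stands still between calls to the robot, and variables do not carry over. Pictures are saved under pics/ and viewed, about 8 in all and at most 12, crops included, and the job is handed in when it is done.

Besides the shell and the picture viewer there is one more tool, called after "Request:" in YAML: its name, and indented under it one key for each argument. servo_tool: Moves the arm, as the interface text tells. Its arguments: {"type":"object","properties":{"targets":{"type":"array","items":{"type":"object","properties":{"fingers":{"type":"number"},"delta_pos":{"type":"array","items":{"type":"number"}},"spin":{"type":"number"}}}},"grip_force":{"type":"number"}},"required":["targets"]}

```bash
mkdir -p pics; ls; cat > h.py <<'E'
import numpy as np, cv2
from scipy.spatial.transform import Rotation as R
from workcell import state, cams, workorder, manip
def Rc(f):
    a=np.array(f['attitude']); return a if a.shape==(3,3) else R.from_quat(a).as_matrix()
def w(f,u,v,z):
    return np.array(f['eye'])+Rc(f)@np.array([(u-f['cx'])/f['fx']*z,(v-f['cy'])/f['fy']*z,z])
def atz(f,u,v,h):
    d=w(f,u,v,1)-np.array(f['eye']); return np.array(f['eye'])+d*(h-f['eye'][2])/d[2]
def proj(f,p):
    c=Rc(f).T@(np.array(p)-f['eye']); return c[0]/c[2]*f['fx']+f['cx'],c[1]/c[2]*f['fy']+f['cy']
def cloud(f):
    v,u=np.mgrid[0:420,0:560]; z=f['z_map']
    c=np.stack([(u-f['cx'])/f['fx']*z,(v-f['cy'])/f['fy']*z,z],-1)
    P=c@Rc(f).T+np.array(f['eye']); P[z==0]=np.nan; return P
E
cat > a.py <<'E'
from h import *
np.set_printoptions(precision=4,suppress=True)
print(state(),manip.grip_depth)
for n in ('top','side'):
    f=cams.grab_frame(n); print(n,f['eye'],f['attitude'],f['fx'],f['cx'],f['cy'])
    cv2.imwrite(f'pics/{n}0.png',f['pixels'])
    for t in ('jig','bush_mouth','lever_knob','lever_hinge','rack','probe','bradawl','file','log_stub','glue','tape'):
        for d in cams.tip_of(n,t)[:3]: print(t,'tip',round(d['score'],2),np.round(d['pixel'],1))
E
python3 a.py
```

```text
pics
{'time': 0.0, 'joints': array([ 1.1495,  0.4352,  0.0249,  1.5741, -0.0116,  1.134 , -0.0751]), 'joint_velocities': array([-0.0012, -0.0026,  0.0009, -0.0008,  0.0002, -0.0021,  0.0003]), 'joint_efforts': array([ -0.0003, -67.0467,   1.0247, -31.6214,   0.0155,   0.0124,
         0.0001]), 'tool_pos': array([ 0.1958, -0.5933,  0.4039]), 'ee_rot': array([-0.698 , -0.1127,  0.6983, -0.1117]), 'wrist_force': array([0.3689, 0.371 , 0.5833]), 'wrist_torque': array([-0.0109,  0.0305, -0.0606]), 'width': 0.08568799837768451} 0.1547
top [ 0.3957 -0.012   1.616 ] [ 0.7142 -0.6968  0.0524 -0.0403] 486.32887778894815 278.7096363214536 205.2729513802991
jig tip 0.82 [242.2 235.2]
jig tip 0.17 [237.8 233.6]
bush_mouth tip 0.75 [242.2 234.1]
bush_mouth tip 0.19 [363.5 233.5]
lever_hinge tip 0.75 [200.6 249. ]
rack tip 0.91 [337.7 238.7]
rack tip 0.5 [243.9 233.1]
rack tip 0.21 [201.6 226.4]
probe tip 0.68 [360.1 277.9]
probe tip 0.56 [319.  241.7]
probe tip 0.44 [296.6 278.6]
bradawl tip 0.47 [339.9 236.3]
file tip 0.51 [204.5 227. ]
file tip 0.43 [363.8 232. ]
log_stub tip 0.94 [303.1 175.6]
glue tip 0.59 [319.6 239.8]
glue tip 0.52 [257.8 153.1]
tape tip 0.52 [336.4 173. ]
side [-0.0474  0.5484  1.1647] [-0.3674  0.8655 -0.3109  0.139 ] 514.1657270659985 284.8399560803969 211.13698890281933
jig tip 0.69 [272.7 281.2]
bush_mouth tip 0.92 [267.7 249.1]
bush_mouth tip 0.33 [162.8 347.8]
bush_mouth tip 0.17 [295.8 178.4]
lever_knob tip 0.97 [230.  275.4]
lever_knob tip 0.62 [354.1 221.1]
lever_knob tip 0.58 [368.3 175.9]
lever_hinge tip 0.81 [250.4 312. ]
rack tip 0.88 [353.2 216.6]
probe tip 0.84 [347.6 209.7]
probe tip 0.64 [404.2 212. ]
probe tip 0.53 [354.7 253.3]
bradawl tip 0.44 [356.3 193.5]
bradawl tip 0.33 [217.4 215.5]
file tip 0.26 [344.7 209.8]
log_stub tip 0.74 [272.  203.9]
glue tip 0.94 [217.5 217.6]
tape tip 0.94 [297.3 178.3]
```

```bash
python3 -c "
import cv2
cv2.imwrite('pics/t1.png',cv2.resize(cv2.imread('pics/top0.png')[110:330,140:430],None,fx=2.7,fy=2.7,interpolation=cv2.INTER_CUBIC))
cv2.imwrite('pics/s1.png',cv2.resize(cv2.imread('pics/side0.png')[140:360,140:430],None,fx=2.7,fy=2.7,interpolation=cv2.INTER_CUBIC))"
```

```text
(no output)
```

View pics/t1.png

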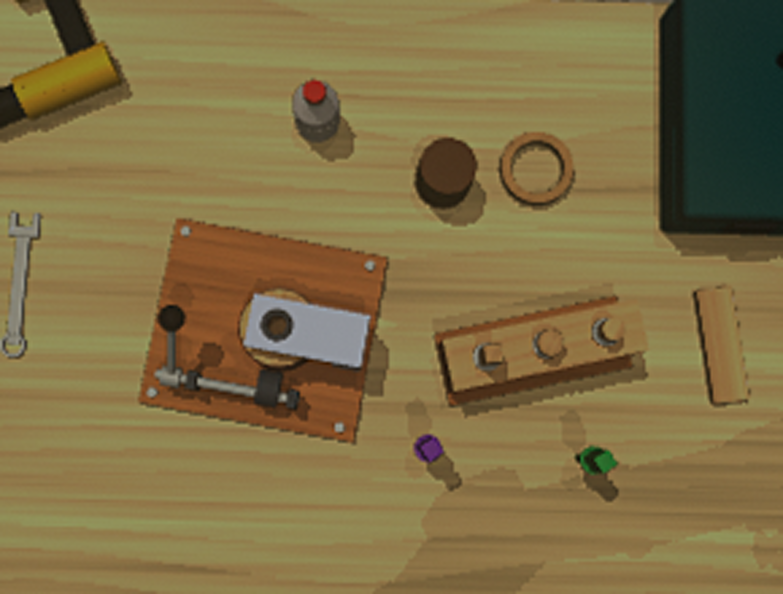

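View pics/s1.png

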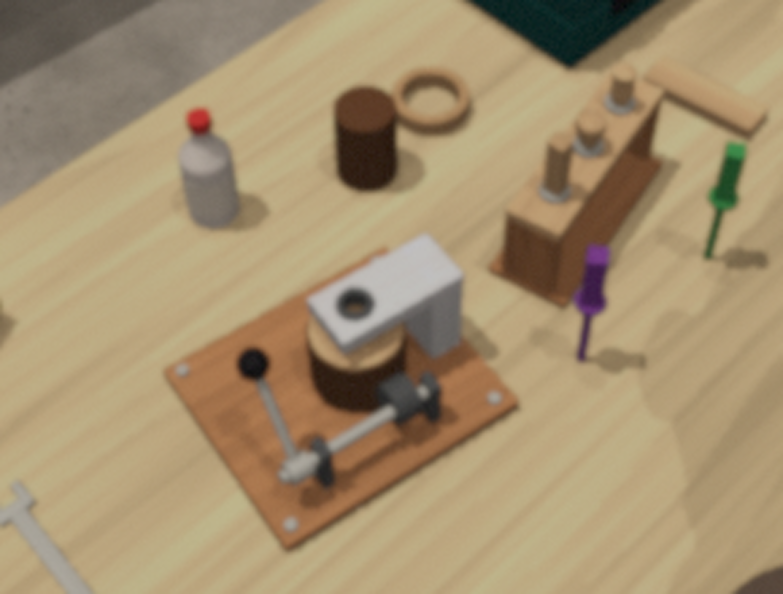

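The top crop shows the jig with its bush at about px (242,230), the lever knob at about (204,228) and the rack at about (337,238). Probe candidates, as top px / side px:
- **Left rack tool:** (321,241) / (346,203). It has a tall, square wooden handle.
- **Middle rack tool:** (343,238), round.
- **Right rack tool:** (365,233), round.
- **Purple:** (298,276).
- **Green:** (361,280).

The left rack tool fits the description. I'll confirm it in a crop and measure.

```bash
cat > m.py <<'E'
from h import *
np.set_printoptions(precision=4,suppress=True)
F={n:cams.grab_frame(n) for n in('top','side')}
a=cv2.resize(F['top']['pixels'][215:265,295:385],None,fx=6,fy=6,interpolation=cv2.INTER_CUBIC)
b=cv2.resize(F['side']['pixels'][160:225,320:410],None,fx=6,fy=6,interpolation=cv2.INTER_CUBIC)
cv2.imwrite('pics/crop.png',cv2.resize(np.vstack([a,b]),None,fx=.85,fy=.85))
T=F['top'];P=cloud(T);S=F['side'];Q=cloud(S)
# arm top plane
def blob(P,lo,hi,c,r):
    m=(P[...,2]>lo)&(P[...,2]<hi)&(np.hypot(P[...,0]-c[0],P[...,1]-c[1])<r); return P[m],m
def rect(P2):
    r=cv2.minAreaRect((P2[:,:2]*1000).astype(np.float32)); return np.round(r[0],1),np.round(r[1],1),round(r[2],2)
for n,f,C in(('top',T,P),('side',S,Q)):
    c=atz(f,*cams.tip_of(n,'bush_mouth')[0]['pixel'],.134); print(n,'bush net',c)
    A,m=blob(C,.120,.140,c,.16); A=A[np.abs(A[:,2]-.130)<.006]; print('arm',len(A),rect(A),np.median(A[:,2]))
    B,_=blob(C,.010,.020,c,.26); print('board',len(B),rect(B))
    k=cams.tip_of(n,'lever_knob'); 
    for d in k[:1]:
        u,v=np.round(d['pixel']).astype(int); print('knob',d['score'],d['pixel'],C[v-1:v+2,u-1:u+2].mean((0,1)))
    rp=atz(f,*({'top':(343,238),'side':(357,192)}[n]),.12); print('rackc',rp)
    Rr,_=blob(C,.109,.1185,rp,.16); print('rack',len(Rr),rect(Rr))
    pp=atz(f,*({'top':(321,241),'side':(346,193)}[n]),.185)
    H,_=blob(C,.175,.2,pp,.03); print('handle',pp,len(H),rect(H) if len(H)>4 else '',H.mean(0) if len(H) else '')
    for px in ({'top':[(200.6,249)],'side':[(250.4,312)]}[n]): print('hinge',atz(f,*px,.062))
E
python3 m.py
```

```text
top bush net [0.5136 0.0858 0.134 ]
arm 761 (array([511.6,  83.5]), array([222.5,  66.9]), 84.58) 0.13091789519860608
board 3388 (array([506.8,  69. ]), array([467. , 495.8]), 59.05)
knob 0.94 [203.1, 228.7] [0.5103 0.1894 0.1653]
rackc [ 0.4968 -0.2359  0.12  ]
rack 930 (array([ 442.4, -245.9]), array([176.3, 231.3]), 13.25)
handle [ 0.482  -0.1613  0.185 ] 48 (array([ 481.8, -163.7]), array([17.7, 18.3]), 2.87) [ 0.4819 -0.1635  0.1905]
hinge [0.4547 0.2086 0.062 ]
side bush net [0.5138 0.0764 0.134 ]
arm 1062 (array([513.5,  86.7]), array([224.1,  69.3]), 83.96) 0.12812404066073402
board 4433 (array([574.5,  14.6]), array([416.7, 373.1]), 81.06)
knob 0.58 [233.2, 273.9] [0.5116 0.1957 0.163 ]
rackc [ 0.5023 -0.2321  0.12  ]
rack 914 (array([ 441.7, -244.5]), array([182.3, 234.2]), 13.3)
handle [ 0.4854 -0.161   0.185 ] 77 (array([ 483.9, -163.1]), array([20.7, 23.9]), 4.65) [ 0.4821 -0.1602  0.185 ]
hinge [0.456  0.1998 0.062 ]
```

View pics/crop.png

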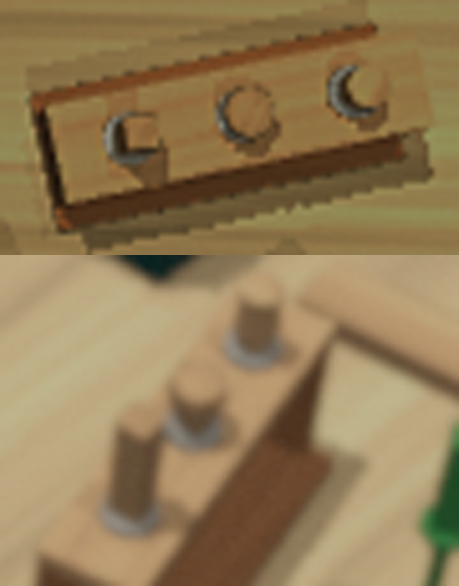

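The crop confirms it: the left rack tool has the tall square handle (top px about (321,241)), and the other two are round. Next I'll fit the jig and rack more precisely.

```bash
cat > m2.py <<'E'
from h import *
np.set_printoptions(precision=4,suppress=True)
F={n:cams.grab_frame(n) for n in('top','side')}
def comp(m,seed):
    n,l,s,c=cv2.connectedComponentsWithStats(m.astype(np.uint8),connectivity=4)
    u,v=map(int,seed); w=l[v-14:v+15,u-14:u+15]; w=w[w>0]; return l==np.bincount(w).argmax()
for n,f in F.items():
    C=cloud(f); hsv=cv2.cvtColor(f['pixels'],cv2.COLOR_BGR2HSV); Z=C[...,2]
    bu=proj(f,(.513,.082,.134))
    def rep(name,m,h,dims):
        u,v=np.meshgrid(range(560),range(420)); 
        cs,_=cv2.findContours(m.astype(np.uint8),0,2); c=max(cs,key=cv2.contourArea)[:,0]
        p=np.array([atz(f,a,b,h)[:2]*1000 for a,b in c],np.float32); r=cv2.minAreaRect(p)
        bx=cv2.boxPoints(r); e=bx[1]-bx[0]; e2=bx[2]-bx[1]; L=e if np.linalg.norm(e)>np.linalg.norm(e2) else e2
        if L[1]<0:L=-L
        print(n,name,m.sum(),'c',np.round(r[0],1),'size',np.round(r[1],1),'yaw',round(float(np.arctan2(-L[0],L[1])),3)); return np.array(r[0]),L/np.linalg.norm(L)
    m=comp((np.abs(Z-.130)<.008)&(hsv[...,1]<60),bu)
    c,y=rep('arm',m,.130,0); print('  origin est',c+32.5*y)
    m=comp((np.abs(Z-.115)<.008),proj(f,(.46,-.235,.115)))
    rep('rack',m,.115,0)
    m=(np.abs(Z-.015)<.006)&(hsv[...,0]<12)&(hsv[...,1]>110)
    m=comp(m,proj(f,(.6,.1,.015)))
    c,y=rep('board',m,.015,0); print('  origin est',c-22.5*y)
    # bush: dark pixels near bush
    m=(hsv[...,2]<95)&(np.hypot(*(np.stack(np.meshgrid(range(560),range(420)))-np.array(bu)[:,None,None]))<14)
    v,u=np.nonzero(m); print(n,'bush dark',m.sum(),atz(f,u.mean(),v.mean(),.134), 'net',atz(f,*cams.tip_of(n,'bush_mouth')[0]['pixel'],.134),'jig',atz(f,*cams.tip_of(n,'jig')[0]['pixel'],0))
    m=(hsv[...,2]<60)&(Z>.1)&(np.hypot(C[...,0]-.51,C[...,1]-.19)<.045); v,u=np.nonzero(m)
    if len(u): print(n,'knob',m.sum(),u.mean(),v.mean(),atz(f,u.mean(),v.mean(),.150),np.nanmax(Z[m]))
    m=(Z>.18)&(np.hypot(C[...,0]-.482,C[...,1]+.162)<.03); rep('handle',m,.191,0)
    m=(Z>.125)&(Z<.18)&(np.hypot(C[...,0]-.482,C[...,1]+.162)<.03); print('handle sides',m.sum(),np.nanmean(C[m],0))
    for t in('probe',):
        for d in cams.tip_of(n,t)[:4]: print(t,d['score'],atz(f,*d['pixel'],.115))
a=R.from_quat(state()['ee_rot']).as_matrix(); print(a)
E
python3 m2.py
```

```text
top arm 786 c [507.2  41. ] size [134.4  60.1] yaw -0.162
  origin est [512.4506  73.0743]
top rack 1171 c [ 498.7 -232.1] size [ 60.1 230.7] yaw 0.232
top board 1 c [561.2 106.5] size [0. 0.] yaw -0.0
  origin est [nan nan]
top bush dark 144 [0.5071 0.0789 0.134 ] net [0.5072 0.0861 0.134 ] jig [0.5025 0.0726 0.    ]
top knob 80 203.2625 228.475 [0.5131 0.1908 0.15  ] 0.1734204874277594
top handle 48 c [ 481.7 -163.6] size [17.6 17.8] yaw 0.024
handle sides 23 [ 0.4802 -0.1557  0.1411]
probe 0.66 [ 0.4826 -0.1594  0.115 ]
probe 0.65 [ 0.372  -0.0925  0.115 ]
probe 0.63 [ 0.3732 -0.2761  0.115 ]
side arm 1090 c [506.   45.6] size [136.9  63.6] yaw -0.16
  origin est [511.1627  77.6977]
side rack 1019 c [ 497.8 -226. ] size [ 62.5 235. ] yaw 0.24m2.py:16: RuntimeWarning: invalid value encountered in divide
  print(n,name,m.sum(),'c',np.round(r[0],1),'size',np.round(r[1],1),'yaw',round(float(np.arctan2(-L[0],L[1])),3)); return np.array(r[0]),L/np.linalg.norm(L)
Traceback (most recent call last):
  File "m2.py", line 22, in <module>
    m=comp(m,proj(f,(.6,.1,.015)))
  File "m2.py", line 6, in comp
    u,v=map(int,seed); w=l[v-14:v+15,u-14:u+15]; w=w[w>0]; return l==np.bincount(w).argmax()
                                                                     ~~~~~~~~~~~~~~~~~~~~~^^
ValueError: attempt to get argmax of an empty sequence
```

```bash
cat >> h.py <<'E'
def plan(p,jaw=None):
    """p: goal of grasp point (m) ; jaw: world angle of tool y (mod pi); prints tool-axis delta (mm), spin"""
    s=state(); A=R.from_quat(s['ee_rot']).as_matrix(); g=np.array(p)-A[:,0]*manip.grip_depth
    d=A.T@(g-s['tool_pos'])*1000; sp=0
    if jaw is not None:
        cur=np.arctan2(A[1,1],A[0,1]); sp=-((jaw-cur+np.pi/2)%np.pi-np.pi/2)
    print('delta',np.round(d,1),'spin',round(sp,3),'grasp now',np.round(s['tool_pos']+A[:,0]*manip.grip_depth,4),'jaw',round(float(np.arctan2(A[1,1],A[0,1])),3),'t',round(s['time'],2),'tool axes z',np.round(A[:,2],3),'tilt',np.round(A[:,0],4))
E
python3 -c "
from h import *
plan((.513,.191,.25),-.16)"
```

```text
delta [   0.  -645.6 -547. ] spin -1.092 grasp now [ 0.1959 -0.5935  0.25  ] jaw -1.252 t 1.75 tool axes z [-0.95  -0.313 -0.   ] tilt [-0.  0. -1.]
```

Request:
servo_tool:
  targets:
    - {"delta_pos": [0, -32, -27], "spin": -0.05, "fingers": 0.4}
    - {"delta_pos": [0, -64, -54], "spin": -0.1, "fingers": 0.4}
    - {"delta_pos": [0, -96, -81], "spin": -0.15, "fingers": 0.4}
    - {"delta_pos": [0, -128, -108], "spin": -0.2, "fingers": 0.4}
    - {"delta_pos": [0, -160, -135], "spin": -0.25, "fingers": 0.4}
    - {"delta_pos": [0, -192, -162], "spin": -0.3, "fingers": 0.4}
    - {"delta_pos": [0, -224, -189], "spin": -0.35, "fingers": 0.4}
    - {"delta_pos": [0, -256, -216], "spin": -0.4, "fingers": 0.4}
    - {"delta_pos": [0, -288, -243], "spin": -0.45, "fingers": 0.4}
    - {"delta_pos": [0, -320, -270], "spin": -0.5, "fingers": 0.4}

```text
time: 2.75
tool_pos: [0.3523, -0.2034, 0.405]
ee_rot: [0.649, 0.282, -0.648, 0.282]
wrist_force: [0.8, -0.5, -0.1]
width: 0.0511
```

```bash
python3 -c "
from h import *
plan((.513,.191,.25),-.16)"
```

```text
delta [ 2.000e-01 -1.515e+02 -3.981e+02] spin -0.59 grasp now [ 0.3524 -0.2035  0.2503] jaw -0.75 t 2.75 tool axes z [-0.682 -0.731  0.   ] tilt [ 7.e-04 -7.e-04 -1.e+00]
```

Request:
servo_tool:
  targets:
    - {"delta_pos": [0, -15, -40], "spin": -0.06}
    - {"delta_pos": [0, -30, -80], "spin": -0.12}
    - {"delta_pos": [0, -45, -120], "spin": -0.18}
    - {"delta_pos": [0, -60, -160], "spin": -0.24}
    - {"delta_pos": [0, -75, -200], "spin": -0.3}
    - {"delta_pos": [0, -91, -240], "spin": -0.36}
    - {"delta_pos": [0, -106, -280], "spin": -0.42}
    - {"delta_pos": [0, -121, -320], "spin": -0.48}
    - {"delta_pos": [0, -137, -360], "spin": -0.54}
    - {"delta_pos": [0, -151.5, -398], "spin": -0.59}

```text
$.targets[0]: bad value
```

```bash
python3 -c "
from h import *
plan((.512,.191,.158),-.16)
F={n:cams.grab_frame(n) for n in('top','side')}
a=F['top']['pixels'][170:290,160:300];b=F['side']['pixels'][180:320,180:320]
a=cv2.resize(a,(560,480),interpolation=cv2.INTER_CUBIC)[:, :400];b=cv2.resize(b,(480,480),interpolation=cv2.INTER_CUBIC)[:,:400]
cv2.imwrite('pics/knob.png',np.hstack([a,b]))
for n,f in F.items():
  C=cloud(f);h=cv2.cvtColor(f['pixels'],cv2.COLOR_BGR2HSV)
  print(n,'proj grasp',proj(f,(.5126,.191,.25)),'knob',proj(f,(.513,.191,.153)))
"
```

```text
delta [  92.2 -152.3 -397.4] spin -0.59 grasp now [ 0.3524 -0.2035  0.2503] jaw -0.75 t 2.75 tool axes z [-0.682 -0.731  0.   ] tilt [ 7.e-04 -7.e-04 -1.e+00]
top proj grasp (np.float64(198.37908454304477), np.float64(225.69099125264577)) knob (np.float64(203.06490887042693), np.float64(228.42820102488304))
side proj grasp (np.float64(230.79951214457125), np.float64(250.64249644533834)) knob (np.float64(234.5681137543972), np.float64(274.7866554314705))
```

View pics/knob.png

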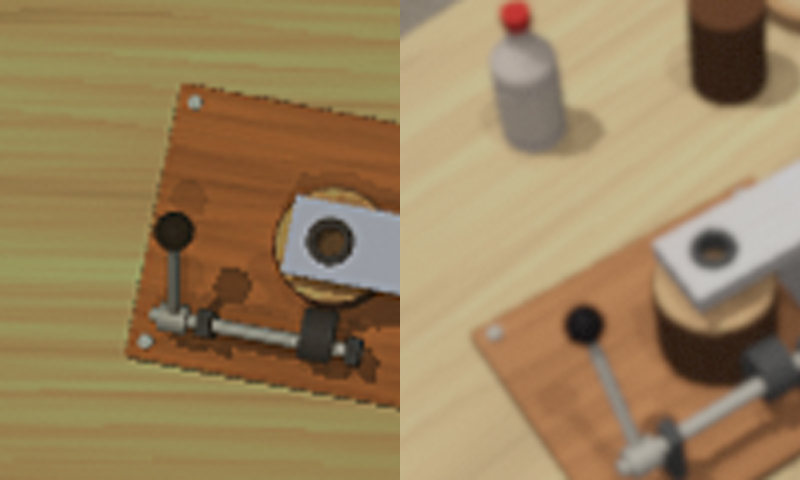

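The move was refused because each row needs a fingers value, so the arm isn't in this picture. It does show the knob at top px (203,228) and side px (234,275), matching my estimate.

Request:
servo_tool:
  targets:
    - {"delta_pos": [0, -15, -40], "spin": -0.06, "fingers": 0.4}
    - {"delta_pos": [0, -30, -80], "spin": -0.12, "fingers": 0.4}
    - {"delta_pos": [0, -45, -120], "spin": -0.18, "fingers": 0.4}
    - {"delta_pos": [0, -60, -160], "spin": -0.24, "fingers": 0.4}
    - {"delta_pos": [0, -75, -200], "spin": -0.3, "fingers": 0.4}
    - {"delta_pos": [0, -91, -240], "spin": -0.36, "fingers": 0.4}
    - {"delta_pos": [0, -106, -280], "spin": -0.42, "fingers": 0.4}
    - {"delta_pos": [0, -121, -320], "spin": -0.48, "fingers": 0.4}
    - {"delta_pos": [0, -137, -360], "spin": -0.54, "fingers": 0.4}
    - {"delta_pos": [0, -151.5, -398], "spin": -0.59, "fingers": 0.4}

```text
time: 3.85
tool_pos: [0.5142, 0.1903, 0.4047]
ee_rot: [0.539, 0.458, -0.538, 0.458]
wrist_force: [0.4, -0.8, -0.5]
width: 0.051
```

```bash
python3 -c "
from h import *
plan((.512,.191,.158),-.16)
F={n:cams.grab_frame(n) for n in('top','side')}
a=F['top']['pixels'][170:290,160:300];b=F['side']['pixels'][180:320,180:320]
a=cv2.resize(a,(560,480),interpolation=cv2.INTER_CUBIC)[:, :400];b=cv2.resize(b,(480,480),interpolation=cv2.INTER_CUBIC)[:,:400]
cv2.imwrite('pics/knob2.png',np.hstack([a,b]))
"
```

```text
delta [92.  -2.3 -0.4] spin -0.001 grasp now [0.5142 0.1902 0.25  ] jaw -0.161 t 3.85 tool axes z [-0.16  -0.987  0.   ] tilt [ 4.e-04 -2.e-04 -1.e+00]
```

View pics/knob2.png

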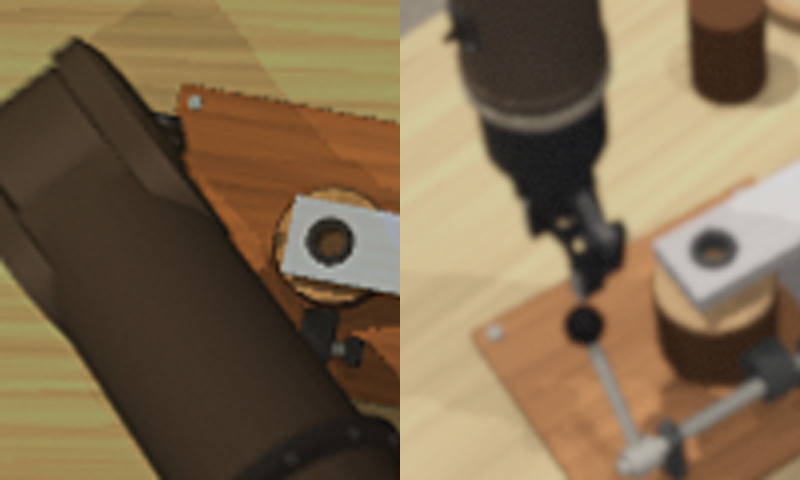

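The side view has the fingers above the knob (crop (585,325)), as planned. Now I'll lower them around it.

Request:
servo_tool:
  targets:
    - {"delta_pos": [25, -2, 0], "spin": 0, "fingers": 0.4}
    - {"delta_pos": [50, -2, 0], "spin": 0, "fingers": 0.4}
    - {"delta_pos": [65, -2, 0], "spin": 0, "fingers": 0.4}
    - {"delta_pos": [75, -2, 0], "spin": 0, "fingers": 0.4}
    - {"delta_pos": [82, -2, 0], "spin": 0, "fingers": 0.4}
    - {"delta_pos": [88, -2, 0], "spin": 0, "fingers": 0.4}
    - {"delta_pos": [90, -2, 0], "spin": 0, "fingers": 0.4}
    - {"delta_pos": [90, -2, 0], "spin": 0, "fingers": 0.4}

```text
time: 4.75
tool_pos: [0.5114, 0.1894, 0.3149]
ee_rot: [0.539, 0.458, -0.539, 0.458]
wrist_force: [0.5, 0.3, 0.3]
width: 0.0513
```

```bash
python3 -c "
from h import *
print(state()['wrist_force']); plan((.453,.201,.176),-.16)
f=cams.grab_frame('side')
cv2.imwrite('pics/knob3.png',cv2.resize(f['pixels'][180:320,180:320],None,fx=4,fy=4,interpolation=cv2.INTER_CUBIC))
"
```

```text
[0.49529086 0.34122747 0.31058014]
delta [-15.8 -59.6  -2. ] spin -0.002 grasp now [0.5115 0.1894 0.1602] jaw -0.162 t 4.75 tool axes z [-0.161 -0.987 -0.   ] tilt [ 3.e-04  0.e+00 -1.e+00]
```

View pics/knob3.png

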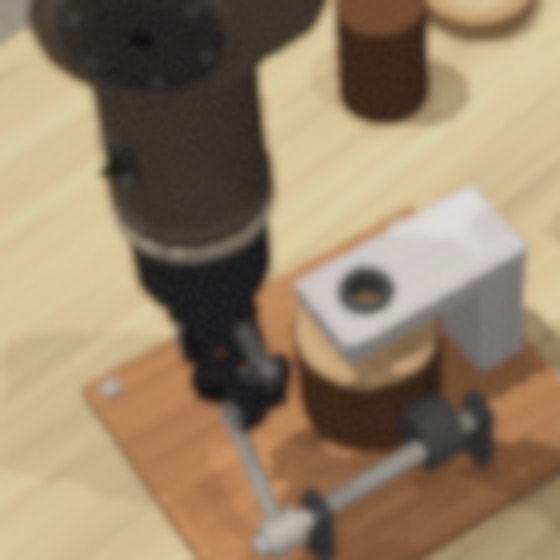

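The fingers straddle the knob. Now I'll swing it along the arc and then close to centre it.

Request:
servo_tool:
  grip_force: 20
  targets:
    - {"delta_pos": [-4, -6, 0], "spin": 0, "fingers": 0.5}
    - {"delta_pos": [-8, -13, 0], "spin": 0, "fingers": 0.5}
    - {"delta_pos": [-11, -20, 0], "spin": 0, "fingers": 0.5}
    - {"delta_pos": [-14, -28, -1], "spin": 0, "fingers": 0.5}
    - {"delta_pos": [-16, -36, -1], "spin": 0, "fingers": 0.5}
    - {"delta_pos": [-17, -44, -2], "spin": 0, "fingers": 0.5}
    - {"delta_pos": [-18, -52, -2], "spin": 0, "fingers": 0.5}
    - {"delta_pos": [-18, -60, -2], "spin": 0, "fingers": 0.5}
    - {"delta_pos": [-18, -60, -2], "spin": 0, "fingers": 0.7}
    - {"delta_pos": [-18, -60, -2], "spin": 0, "fingers": 0.8}

```text
time: 5.8
tool_pos: [0.4515, 0.2014, 0.3327]
ee_rot: [-0.538, -0.458, 0.539, -0.458]
wrist_force: [-3.2, 0.1, 8.2]
width: 0.0284
```

Request:
servo_tool:
  targets:
    - {"delta_pos": [0, 0, 0], "spin": 0, "fingers": 0.8}
    - {"delta_pos": [0, 0, 0], "spin": 0, "fingers": 0.8}
    - {"delta_pos": [0, 0, 0], "spin": 0, "fingers": 0.8}
    - {"delta_pos": [0, 0, 0], "spin": 0, "fingers": 0.8}

```text
time: 6.2
tool_pos: [0.4517, 0.2014, 0.3327]
ee_rot: [-0.538, -0.458, 0.539, -0.458]
wrist_force: [-3.2, -0.5, 9.7]
width: 0.0282
```

```bash
python3 -c "
from h import *
print(state()['wrist_force'],state()['width']); plan((.453,.201,.176),-.16)
"
```

```text
[-3.15840201 -0.50909909  9.67487473] 0.02819079925041378
delta [2.  1.7 0.1] spin -0.001 grasp now [0.4513 0.2014 0.178 ] jaw -0.161 t 6.2 tool axes z [-0.161 -0.987  0.001] tilt [-1.9e-03 -4.0e-04 -1.0e+00]
```

Request:
servo_tool:
  targets:
    - {"delta_pos": [0, 0, 0], "spin": 0, "fingers": 0.4}
    - {"delta_pos": [0, 0, 0], "spin": 0, "fingers": 0.4}
    - {"delta_pos": [0, 0, 0], "spin": 0, "fingers": 0.4}
    - {"delta_pos": [-15, 0, 0], "spin": 0, "fingers": 0.4}
    - {"delta_pos": [-50, 0, 0], "spin": 0, "fingers": 0.4}
    - {"delta_pos": [-80, 0, 40], "spin": 0, "fingers": 0.4}
    - {"delta_pos": [-80, 0, 80], "spin": 0, "fingers": 0.2}
    - {"delta_pos": [-80, 0, 120], "spin": 0, "fingers": 0.2}
    - {"delta_pos": [-80, 0, 160], "spin": 0, "fingers": 0.1}
    - {"delta_pos": [-80, 0, 200], "spin": 0, "fingers": 0}

```text
time: 7.2
tool_pos: [0.4194, 0.0022, 0.4126]
ee_rot: [-0.539, -0.458, 0.539, -0.458]
wrist_force: [1.4, -0.5, 0.7]
width: 0.0854
```

Request:
servo_tool:
  targets:
    - {"delta_pos": [0, 0, 40], "spin": 0, "fingers": 0}
    - {"delta_pos": [0, 0, 80], "spin": 0, "fingers": 0}
    - {"delta_pos": [0, 0, 120], "spin": 0, "fingers": 0}
    - {"delta_pos": [0, 0, 160], "spin": 0, "fingers": 0}
    - {"delta_pos": [0, 0, 160], "spin": 0, "fingers": 0}

```text
time: 7.7
tool_pos: [0.3929, -0.1591, 0.4122]
ee_rot: [-0.54, -0.456, 0.541, -0.456]
wrist_force: [1.0, 0.9, -0.2]
width: 0.0856
```

```bash
cat > k.py <<'E'
from h import *
np.set_printoptions(precision=4,suppress=True)
F={n:cams.grab_frame(n) for n in('top','side')}
for n,f in F.items():
    C=cloud(f); hsv=cv2.cvtColor(f['pixels'],cv2.COLOR_BGR2HSV); Z=C[...,2]
    m=(hsv[...,2]<60)&(Z>.14)&(Z<.2)&(np.hypot(C[...,0]-.455,C[...,1]-.2)<.05); v,u=np.nonzero(m)
    k=atz(f,u.mean(),v.mean(),.172)if len(u) else None
    o=[512.45,73.07] if n=='top' else [511.16,77.7]
    x=np.array([np.cos(.16),-np.sin(.16)]);y=np.array([np.sin(.16),np.cos(.16)])
    h=np.array(o)/1000-.078*x+.115*y
    print(n,len(u),'knob',k,'hinge',h,'angle',np.arcsin((k[:2]-h)@x/.11),'y off',(k[:2]-h)@y, [ (d['score'],atz(f,*d['pixel'],.172)) for d in cams.tip_of(n,'lever_knob')[:1]],[ (round(d['score'],2),atz(f,*d['pixel'],.062)) for d in cams.tip_of(n,'lever_hinge')[:1]])
plan((.483,-.162,.25),.1)
a=F['top']['pixels'][190:310,160:280];b=F['side']['pixels'][220:340,200:320]
cv2.imwrite('pics/up.png',np.hstack([cv2.resize(i,(400,400),interpolation=cv2.INTER_CUBIC) for i in(a,b)]))
E
python3 k.py
```

```text
top 74 knob [0.4514 0.2015 0.172 ] hinge [0.4538 0.199 ] angle -0.024477289351014956 y off 0.0020269975420380538 [(0.69, array([0.4472, 0.1958, 0.172 ]))] [(0.59, array([0.4586, 0.2021, 0.062 ]))]
side 89 knob [0.4508 0.203  0.172 ] hinge [0.4525 0.2037] angle -0.014025293397815617 y off -0.0008802936080065352 [(0.85, array([0.4483, 0.2005, 0.172 ]))] [(0.98, array([0.4552, 0.1935, 0.062 ]))]
delta [ 8.  88.8 -5.1] spin -0.26 grasp now [ 0.3946 -0.1529  0.258 ] jaw -0.16 t 8.0 tool axes z [-0.159 -0.987 -0.   ] tilt [-0.0001  0.0003 -1.    ]
```

View pics/up.png

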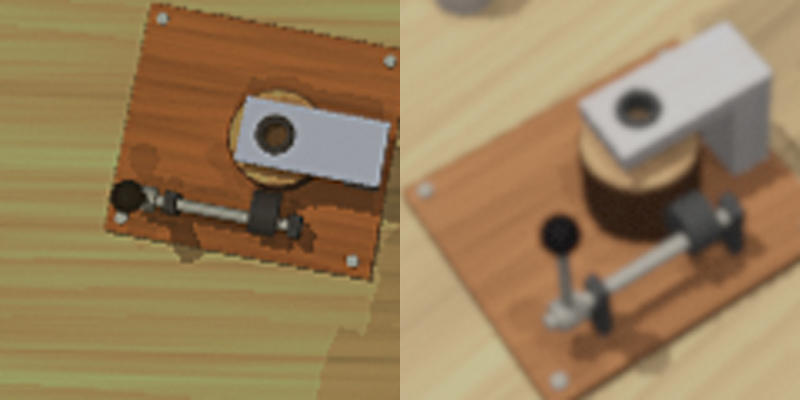

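The lever is upright: about -0.02 rad in both views, knob at top crop (128,195) and side crop (560,235). Kinematics and cameras agree to about 1 mm. Now the probe.

Request:
servo_tool:
  targets:
    - {"delta_pos": [0, 30, -1], "spin": -0.07, "fingers": 0}
    - {"delta_pos": [0, 60, -3], "spin": -0.14, "fingers": 0}
    - {"delta_pos": [0, 85, -4], "spin": -0.21, "fingers": 0}
    - {"delta_pos": [15, 88, -4.5], "spin": -0.21, "fingers": 0}
    - {"delta_pos": [40, 88, -4.5], "spin": -0.21, "fingers": 0}
    - {"delta_pos": [65, 88, -4.5], "spin": -0.21, "fingers": 0}
    - {"delta_pos": [80, 88, -4.5], "spin": -0.21, "fingers": 0}
    - {"delta_pos": [90, 88, -4.5], "spin": -0.21, "fingers": 0}
    - {"delta_pos": [93, 88, -4.5], "spin": -0.21, "fingers": 0}
    - {"delta_pos": [93, 88, -4.5], "spin": -0.21, "fingers": 0}

```text
time: 9.0
tool_pos: [0.4821, -0.1635, 0.3198]
ee_rot: [0.488, 0.512, -0.488, 0.512]
wrist_force: [0.1, 0.2, 0.3]
width: 0.0852
```

```bash
python3 -c "
from h import *
print(state()['wrist_force']); plan((.482,-.1625,.165),.05)
f=cams.grab_frame('side');a=f['pixels'][130:270,290:430]
cv2.imwrite('pics/g.png',cv2.resize(a,None,fx=4,fy=4,interpolation=cv2.INTER_CUBIC))
"
```

```text
[0.07295124 0.17193097 0.32432348]
delta [ 0.1 -0.  -1. ] spin -0.001 grasp now [ 0.4821 -0.1635  0.1651] jaw 0.049 t 9.0 tool axes z [ 0.049 -0.999 -0.   ] tilt [ 0.e+00  1.e-04 -1.e+00]
```

View pics/g.png

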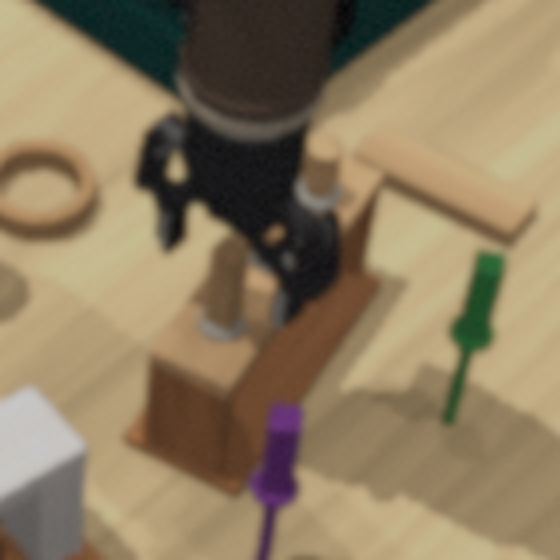

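The jaws straddle the square handle (crop (225,280)) and the neighbours are clear. I'll close at moderate force and lift straight up.

Request:
servo_tool:
  grip_force: 50
  targets:
    - {"delta_pos": [0, 0, 0], "spin": 0, "fingers": 0.5}
    - {"delta_pos": [0, 0, 0], "spin": 0, "fingers": 0.7}
    - {"delta_pos": [0, 0, 0], "spin": 0, "fingers": 0.9}
    - {"delta_pos": [0, 0, 0], "spin": 0, "fingers": 0.9}
    - {"delta_pos": [0, 0, 0], "spin": 0, "fingers": 0.9}
    - {"delta_pos": [0, 0, 0], "spin": 0, "fingers": 0.9}
    - {"delta_pos": [0, 0, 0], "spin": 0, "fingers": 0.9}

```text
time: 9.75
tool_pos: [0.482, -0.164, 0.3199]
ee_rot: [0.488, 0.512, -0.488, 0.512]
wrist_force: [0.3, -1.8, 2.0]
width: 0.0197
```

Request:
servo_tool:
  targets:
    - {"delta_pos": [-8, 0, 0], "spin": 0, "fingers": 0.9}
    - {"delta_pos": [-20, 0, 0], "spin": 0, "fingers": 0.9}
    - {"delta_pos": [-40, 0, 0], "spin": 0, "fingers": 0.9}
    - {"delta_pos": [-60, 0, 0], "spin": 0, "fingers": 0.9}
    - {"delta_pos": [-85, 0, 0], "spin": 0, "fingers": 0.9}
    - {"delta_pos": [-110, 0, 0], "spin": 0, "fingers": 0.9}
    - {"delta_pos": [-135, 0, 0], "spin": 0, "fingers": 0.9}
    - {"delta_pos": [-150, 0, 0], "spin": 0, "fingers": 0.9}
    - {"delta_pos": [-150, 0, 0], "spin": 0, "fingers": 0.9}

```text
time: 10.65
tool_pos: [0.4822, -0.1637, 0.4726]
ee_rot: [0.489, 0.51, -0.487, 0.513]
wrist_force: [0.6, 0.5, -2.0]
width: 0.0198
```

```bash
cat > p.py <<'E'
from h import *
import sys
np.set_printoptions(precision=4,suppress=True)
s=state(); print(s['wrist_force'],s['wrist_torque'],s['width'])
A=R.from_quat(s['ee_rot']).as_matrix(); g=s['tool_pos']+A[:,0]*manip.grip_depth
plan((.512,.0757,.30),-.16)
f=cams.grab_frame('side');C=cloud(f)
u0,v0=map(int,proj(f,g-np.array([0,0,.08])))
a=f['pixels'][max(0,v0-60):v0+60,u0-60:u0+60]
cv2.imwrite(sys.argv[1],cv2.resize(a,None,fx=4.5,fy=4.5,interpolation=cv2.INTER_CUBIC))
print('crop origin',u0-60,max(0,v0-60))
d=C-g; m=(np.hypot(d[...,0],d[...,1])<.03)&(d[...,2]<-.02)&(d[...,2]>-.17); P=d[m]
for z in np.arange(-.17,-.01,.01):
    q=P[(P[:,2]>=z)&(P[:,2]<z+.01)]
    if len(q): print(round(z+.005,3),len(q),q.mean(0)[:2]*1000,np.round(np.ptp(q[:,:2],axis=0)*1000,1))
for t in('probe','probe_tip'):print(t,[(round(d['score'],2),np.round(d['pixel'],1)) for d in cams.tip_of('side',t)[:4]])
for dz in(.05,.09,.19): print('tool axis px at -',dz,proj(f,g-np.array([0,0,dz])))
E
python3 p.py pics/lift.png
```

```text
[ 0.5912  0.4965 -1.9789] [-0.0228 -0.0117  0.0206] 0.01975738102776142
delta [  17.7   40.5 -237.9] spin 0.208 grasp now [ 0.4829 -0.1639  0.3179] jaw 0.048 t 10.65 tool axes z [ 0.048 -0.999  0.002] tilt [ 0.0044 -0.0014 -1.    ]
crop origin 289 118
-0.145 8 [0.2416 3.2683] [6.8 5.9]
-0.135 9 [1.3688 3.069 ] [11.1  5.8]
-0.125 12 [-0.6163  3.2289] [8.  8.5]
-0.115 7 [-0.9615  2.9991] [4.2 7.6]
-0.105 12 [0.9878 4.0887] [10.5  6.1]
-0.095 12 [-0.9889  3.9245] [8.7 8. ]
-0.085 10 [-1.37    3.8032] [7.3 7.4]
-0.075 11 [-0.2627  4.2455] [7.7 6.2]
-0.065 7 [0.4907 3.9445] [7.7 6.2]
-0.055 9 [-6.9714  7.4252] [18.3 17.5]
-0.045 60 [-3.5294  7.033 ] [30.3 30.8]
-0.035 28 [-3.0505  7.6538] [20.3 19.5]
-0.025 26 [-0.9286  9.6097] [18.8  8.8]
probe [(0.88, array([409.1, 213.9])), (0.87, array([359.1, 250.8])), (0.61, array([349.2, 172.4])), (0.33, array([353.3, 218.6]))]
probe_tip [(0.86, array([402.9, 236.7])), (0.72, array([345.6, 197.5])), (0.56, array([357.1, 268.4]))]
tool axis px at - 0.05 (np.float64(350.281486975448), np.float64(170.12501340386132))
tool axis px at - 0.09 (np.float64(348.90660327143553), np.float64(181.408024933326))
tool axis px at - 0.19 (np.float64(345.74204858786004), np.float64(207.37800834079493))
```

View pics/lift.png

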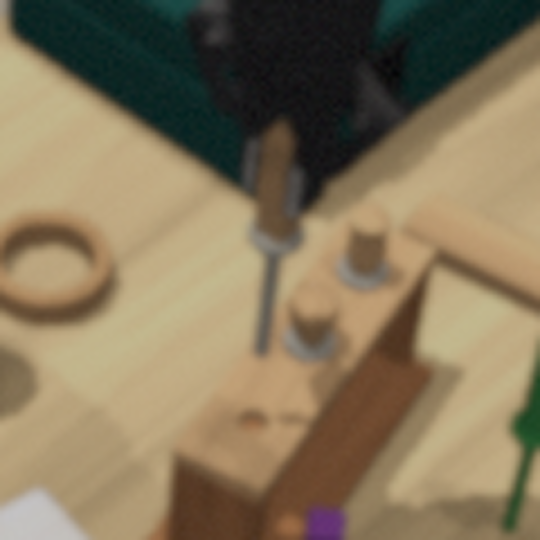

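The rod is held upright: collar 50 mm and tip 145 mm below the grasp point, as expected. Next, above the bush.

Request:
servo_tool:
  targets:
    - {"delta_pos": [0, 4, -20], "spin": 0, "fingers": 0.9}
    - {"delta_pos": [0, 9, -52], "spin": 0, "fingers": 0.9}
    - {"delta_pos": [0, 15, -86], "spin": 0, "fingers": 0.9}
    - {"delta_pos": [0, 20, -120], "spin": 0, "fingers": 0.9}
    - {"delta_pos": [0, 26, -154], "spin": 0, "fingers": 0.9}
    - {"delta_pos": [0, 32, -188], "spin": 0, "fingers": 0.9}
    - {"delta_pos": [0, 37, -218], "spin": 0, "fingers": 0.9}
    - {"delta_pos": [5, 40, -234], "spin": 0, "fingers": 0.9}
    - {"delta_pos": [13, 40.5, -238], "spin": 0, "fingers": 0.9}
    - {"delta_pos": [13, 40.5, -238], "spin": 0, "fingers": 0.9}

```text
time: 11.8
tool_pos: [0.5104, 0.0755, 0.4547]
ee_rot: [0.487, 0.513, -0.489, 0.511]
wrist_force: [0.4, -0.9, -1.3]
width: 0.0194
```

Request:
servo_tool:
  targets:
    - {"delta_pos": [0, 0, 0], "spin": 0, "fingers": 0.9}
    - {"delta_pos": [0, 0, 0], "spin": 0, "fingers": 0.9}
    - {"delta_pos": [0, 0, 0], "spin": 0, "fingers": 0.9}

```text
time: 12.1
tool_pos: [0.511, 0.0747, 0.4569]
ee_rot: [0.488, 0.511, -0.488, 0.512]
wrist_force: [0.6, 0.4, -1.8]
width: 0.0193
```

```bash
sed -i 's/(.512,.0757,.30),-.16/(.512,.0757,.199),.048/; s/dz in(.05,.09,.19)/dz in(.05,.09,.145)/' p.py; cat >> p.py <<'E'
print('bush px', proj(f,(.512,.0757,.134)))
T=cams.grab_frame('top'); cv2.imwrite('pics/topx.png',T['pixels']); np.save('side.npy',f['pixels'])
E
python3 p.py pics/ab.png
```

```text
[ 0.6323  0.3546 -1.801 ] [ 0.0709 -0.0283 -0.0189] 0.019283334734744216
delta [103.2   0.9  -1. ] spin -0.002 grasp now [0.5111 0.0747 0.3022] jaw 0.046 t 12.1 tool axes z [ 0.046 -0.999  0.   ] tilt [ 0.0003 -0.0003 -1.    ]
crop origin 210 169
-0.165 39 [1.3936 4.6591] [43.3 45.6]
-0.145 7 [-1.092   1.1314] [4.5 7.4]
-0.135 14 [-0.5316  2.2739] [8.3 9.5]
-0.125 10 [-0.7645  2.9116] [ 8.9 10.1]
-0.115 8 [-1.6739  4.245 ] [6.8 6.5]
-0.105 11 [-1.1919  3.8394] [5.9 4.9]
-0.095 8 [-1.6857  2.6707] [6.5 6.2]
-0.085 14 [-2.2434  3.2265] [5.8 8.2]
-0.075 10 [-1.7428  3.1227] [5.  6.3]
-0.065 4 [-3.0806  1.8582] [3.1 5.8]
-0.055 4 [-3.647   7.8184] [24.6 16.8]
-0.045 69 [-5.0507  6.5837] [26.  30.9]
-0.035 29 [-3.4934  6.2752] [21.2 18.3]
-0.025 17 [-3.1098  9.9725] [22.7  9.9]
probe [(0.85, array([271.7, 218.7])), (0.76, array([353.8, 251.3])), (0.57, array([408.3, 211.2])), (0.53, array([357.5, 194.8]))]
probe_tip [(0.85, array([357. , 268.9])), (0.58, array([271. , 249.3])), (0.52, array([398.5, 237.2]))]
tool axis px at - 0.05 (np.float64(270.42865379648293), np.float64(221.30477112073922))
tool axis px at - 0.09 (np.float64(271.0079048358388), np.float64(232.01725258189597))
tool axis px at - 0.145 (np.float64(271.7575954158318), np.float64(245.88178780777906))
bush px (np.float64(271.49822904376833), np.float64(251.46649703068238))
```

View pics/ab.png

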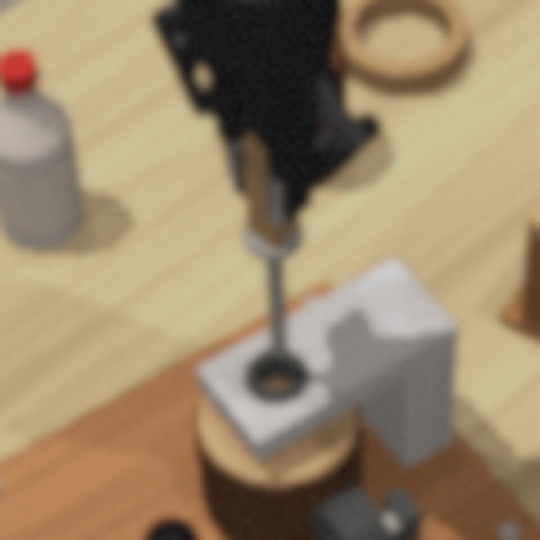

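The tip is directly above the bush at crop (279,355), with the bush mouth at crop (276,377). Before inserting, I'll refine by matching the projected outlines of bush and collar.

```bash
cat > fit.py <<'E'
from h import *
from scipy.optimize import minimize
np.set_printoptions(precision=4,suppress=True)
K=8
t=np.linspace(0,2*np.pi,60)
def hull(f,p,z0,z1,r):
    q=np.array([proj(f,(p[0]+r*np.cos(a),p[1]+r*np.sin(a),z)) for z in(z0,z1) for a in t],np.float32)
    return cv2.convexHull(q)[:,0]
def fit(f,img,p0,z0,z1,r,name,hol=None):
    # maximise contrast between just inside and just outside the outline
    g=cv2.GaussianBlur(img,(0,0),.5).astype(np.float32)
    def samp(c,sc,ring):
        q=(c-c.mean(0))*sc+c.mean(0); 
        return cv2.remap(g,q[None,:,0].astype(np.float32),q[None,:,1].astype(np.float32),1)[0]
    def dense(c):
        n=len(c);i=np.linspace(0,n,120,endpoint=False);c2=np.vstack([c,c[:1]]);L=np.r_[0,np.cumsum(np.hypot(*np.diff(c2,axis=0).T))]
        s=np.linspace(0,L[-1],120,endpoint=False);return np.stack([np.interp(s,L,c2[:,k]) for k in(0,1)],1).astype(np.float32)
    def cost(d):
        c=dense(hull(f,p0+d/1000,z0,z1,r))
        return -np.abs((samp(c,1.15,0)-samp(c,.85,0)).mean(0)).sum()
    G=[(cost(np.array([a,b])),a,b) for a in np.arange(-8,8.1,.5) for b in np.arange(-8,8.1,.5)]
    G.sort(); d=np.mean([g[1:] for g in G[:7]],0); print(name,'offset mm',d,'->',p0+d/1000,'score',G[0][0],cost(np.zeros(2)))
T=cams.grab_frame('top');S=cams.grab_frame('side'); p0=np.array([.512,.0757])
fit(T,cv2.imread('pics/top0.png'),p0,.134,.130,.018,'bush top')
fit(S,cv2.imread('pics/side0.png'),p0,.134,.130,.018,'bush side')
s=state();A=R.from_quat(s['ee_rot']).as_matrix();g=s['tool_pos']+A[:,0]*manip.grip_depth
fit(S,S['pixels'],g[:2],g[2]-.050,g[2]-.044,.016,'collar side')
print(g)
# rod columns
G=S['pixels'].astype(float)
for dz in np.arange(.07,.14,.01):
    u,v=proj(S,g-[0,0,dz]);v=int(round(v));us=np.arange(int(u)-7,int(u)+9);row=G[v-1:v+2,us].mean(0)
    sat=row[:,2]-row[:,0]; wt=np.clip(np.median(np.r_[sat[:4],sat[-4:]])-sat-15,0,None); print(round(dz,2),'rod u',(wt*us).sum()/wt.sum(),'pred',u)
E
python3 fit.py
```

```text
bush top offset mm [ 1.     -0.8571] -> [0.513  0.0748] score -259.61145 -242.01599
bush side offset mm [0.1429 1.5   ] -> [0.5121 0.0772] score -189.0441 -183.19897
collar side offset mm [ 5.9286 -7.8571] -> [0.5169 0.0677] score -71.874176 -67.88532
[0.511  0.0756 0.3021]
0.07 rod u 270.21785714285716 pred 270.4722267576066
0.08 rod u 270.3781094527363 pred 270.6177398233666
0.09 rod u 270.50515463917526 pred 270.76138967483394
0.1 rod u 270.7394540942928 pred 270.90321187049733
0.11 rod u 274.85840707964604 pred 271.04324106974445
0.12 rod u 275.45195195195197 pred 271.18151106110076
0.13 rod u 275.1454545454545 pred 271.3180547894107
0.14 rod u nan pred 271.4529043820073fit.py:33: RuntimeWarning: invalid value encountered in scalar divide
  sat=row[:,2]-row[:,0]; wt=np.clip(np.median(np.r_[sat[:4],sat[-4:]])-sat-15,0,None); print(round(dz,2),'rod u',(wt*us).sum()/wt.sum(),'pred',u)
```

Both views agree within about 2 mm, so I'm aiming for (0.5125, 0.076). I'll go in a little way first and check.

Request:
servo_tool:
  targets:
    - {"delta_pos": [0, 1.3, -0.4], "spin": 0, "fingers": 0.9}
    - {"delta_pos": [4, 1.3, -0.4], "spin": 0, "fingers": 0.9}
    - {"delta_pos": [10, 1.3, -0.4], "spin": 0, "fingers": 0.9}
    - {"delta_pos": [16, 1.3, -0.4], "spin": 0, "fingers": 0.9}
    - {"delta_pos": [22, 1.3, -0.4], "spin": 0, "fingers": 0.9}
    - {"delta_pos": [28, 1.3, -0.4], "spin": 0, "fingers": 0.9}
    - {"delta_pos": [32, 1.3, -0.4], "spin": 0, "fingers": 0.9}
    - {"delta_pos": [32, 1.3, -0.4], "spin": 0, "fingers": 0.9}

```text
time: 13.2
tool_pos: [0.5121, 0.0761, 0.424]
ee_rot: [0.488, 0.512, -0.488, 0.512]
wrist_force: [0.5, -0.2, -1.8]
width: 0.0191
```

```bash
cat > q.py <<'E'
from h import *
import sys
np.set_printoptions(precision=4,suppress=True)
g=[];G=[]
for i in range(6):
    S=cams.grab_frame('side');s=state();A=R.from_quat(s['ee_rot']).as_matrix();g.append(s['tool_pos']+A[:,0]*manip.grip_depth);G.append(S['pixels'].astype(np.float32))
print(s['wrist_force'],s['width'],'t',s['time'],'g',np.mean(g,0),'std',np.std(g,0),'tilt',A[:,0]); I=np.mean(G,0)
g=np.mean(g,0); print('bush px',proj(S,(.5125,.076,.134)),'axis at mouth',proj(S,(g[0],g[1],.134)))
u,v=map(int,proj(S,(.5125,.076,.145)))
cv2.imwrite(sys.argv[1],cv2.resize(I[v-25:v+25,u-25:u+25].clip(0,255).astype(np.uint8),None,fx=11,fy=11,interpolation=cv2.INTER_CUBIC)); print('crop origin',u-25,v-25)
plan((.5125,.076,.199),.048)
E
python3 q.py pics/in1.png
```

```text
[ 1.1313  0.6389 -1.8376] 0.019234333808290923 t 13.5 g [0.5123 0.0762 0.2701] std [0.0001 0.     0.0002] tilt [ 0.0006  0.     -1.    ]
bush px (np.float64(271.26985645305285), np.float64(251.4167950991521)) axis at mouth (np.float64(271.2580631148745), np.float64(251.5161155264303))
crop origin 246 223
delta [71.3  0.1  0.2] spin -0.0 grasp now [0.5124 0.0762 0.2703] jaw 0.048 t 13.5 tool axes z [ 0.048 -0.999  0.   ] tilt [ 0.0006  0.     -1.    ]
```

View pics/in1.png

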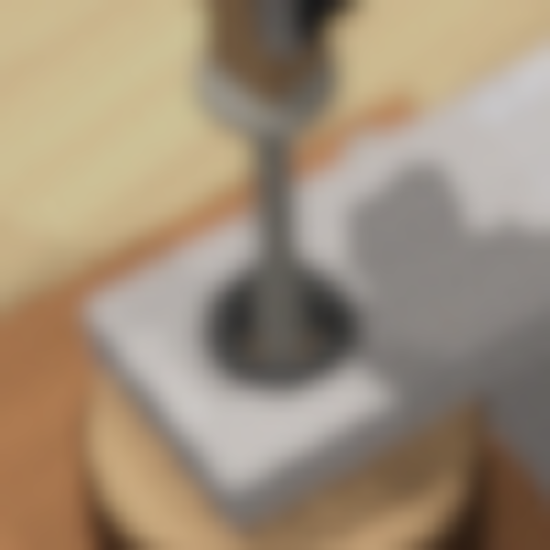

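The rod sits mid-bore: rod at crop x≈278, bush centre x≈281, no contact force. Lowering to final depth.

Request:
servo_tool:
  targets:
    - {"delta_pos": [6, 0.2, 0], "spin": 0, "fingers": 0.9}
    - {"delta_pos": [14, 0.2, 0], "spin": 0, "fingers": 0.9}
    - {"delta_pos": [22, 0.2, 0], "spin": 0, "fingers": 0.9}
    - {"delta_pos": [30, 0.2, 0], "spin": 0, "fingers": 0.9}
    - {"delta_pos": [38, 0.2, 0], "spin": 0, "fingers": 0.9}
    - {"delta_pos": [46, 0.2, 0], "spin": 0, "fingers": 0.9}
    - {"delta_pos": [54, 0.2, 0], "spin": 0, "fingers": 0.9}
    - {"delta_pos": [62, 0.2, 0], "spin": 0, "fingers": 0.9}
    - {"delta_pos": [68, 0.2, 0], "spin": 0, "fingers": 0.9}
    - {"delta_pos": [71, 0.2, 0], "spin": 0, "fingers": 0.9}

```text
time: 14.5
tool_pos: [0.5123, 0.0761, 0.353]
ee_rot: [0.488, 0.512, -0.488, 0.512]
wrist_force: [-0.4, 0.2, -0.6]
width: 0.0194
```

Request:
servo_tool:
  targets:
    - {"delta_pos": [0, 0, 0], "spin": 0, "fingers": 0.9}
    - {"delta_pos": [0, 0, 0], "spin": 0, "fingers": 0.9}
    - {"delta_pos": [0, 0, 0], "spin": 0, "fingers": 0.9}
    - {"delta_pos": [0, 0, 0], "spin": 0, "fingers": 0.9}
    - {"delta_pos": [0, 0, 0], "spin": 0, "fingers": 0.9}

```text
time: 15.0
tool_pos: [0.5125, 0.0762, 0.3539]
ee_rot: [0.488, 0.512, -0.488, 0.512]
wrist_force: [-0.6, 0.8, -1.3]
width: 0.0191
```

```bash
cat >> q.py <<'E'
C=cloud(S);d=C-g;m=(np.hypot(d[...,0],d[...,1])<.03)&(d[...,2]<-.035)&(d[...,2]>-.075);z=C[m][:,2];print(np.histogram(z,np.arange(.124,.166,.003)))
# collar vs bush: vertical pixel run
E
python3 q.py pics/in2.png
```

```text
[-0.0607  0.2358 -2.2313] 0.019585780022441605 t 15.3 g [0.5124 0.0762 0.1991] std [0.     0.     0.0001] tilt [ 0.     -0.0001 -1.    ]
bush px (np.float64(271.26985645305285), np.float64(251.4167950991521)) axis at mouth (np.float64(271.2327785494529), np.float64(251.47456974923261))
crop origin 246 223
delta [0.  0.1 0.2] spin -0.0 grasp now [0.5124 0.0762 0.199 ] jaw 0.048 t 15.3 tool axes z [ 0.048 -0.999  0.   ] tilt [ 0.     -0.0001 -1.    ]
(array([ 73, 101,  65,  12,   1,   0,   0,   3,  18,  23,  14,   9,   6,
         2]), array([0.124, 0.127, 0.13 , 0.133, 0.136, 0.139, 0.142, 0.145, 0.148,
       0.151, 0.154, 0.157, 0.16 , 0.163, 0.166]))
```

View pics/in2.png

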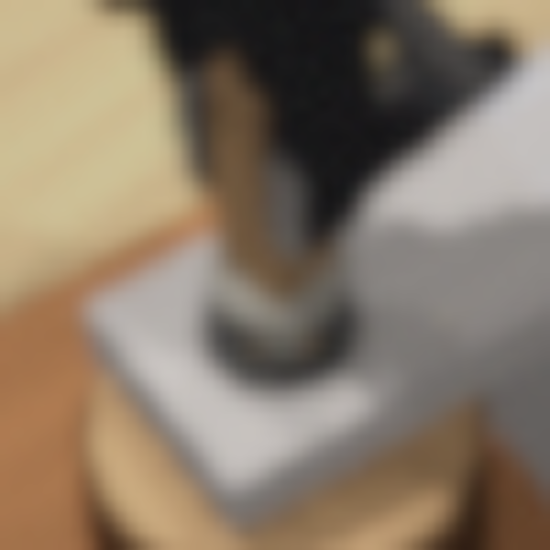

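The collar sits over the bush, at about crop (280,310). The depth data puts its underside at 148–150 mm, so the gap is about 15 mm. There's no contact force, so I'm handing in.

```bash
python3 -c "
from h import *
print(state()['joint_velocities'],state()['wrist_force']); print(workorder.finish_job())"
```

```text
[-0.00186777 -0.00025161 -0.00275358  0.00013394 -0.00098279 -0.00087441
  0.00128581] [-0.06066916  0.23582182 -2.23125729]
the job is handed in; nothing more can be done
None
```

I swung the clamp lever upright, took the square-handled rod from the rack and lowered it through the bush into the log's hole. It was still held there when I handed in, at about 15 s of the 64 s allowed.

What the last checks showed:
- **Lever:** about -0.02 rad from upright in both views, checked once after I let go of it. I didn't measure it again at the end, but nothing went near it afterwards.
- **Height:** the collar's underside is at about 149 mm, which is 15 mm above the bush mouth.
- **Centring:** by the arm's position, the rod is within 0.5 mm of my best estimate of the bush centre. In the side view, taken when the rod first entered the bush, it was under 1 mm off.
- **Contact and motion:** the wrist force was only the rod's weight plus noise, and the arm was still.

One disagreement: the top and side cameras put the bush about 2.5 mm apart in y. I aimed at their mean, so centring along the side camera's line of sight is only good to 1–2 mm. The rod has 6 mm of clearance all round. I also made one early move call with no fingers value; it was refused and moved nothing.

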